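# Tip the kiln posts from the bench barrow into the tub

## Robot

A 7-joint arm with a two-finger parallel gripper is mounted at the origin on the work surface. World frame = base frame: x ahead of the robot, y to its left, z up, the work surface at z = 0. Lengths are in mm, angles in rad, forces in N, time in s.
With the tool pointing down it reaches from about 400 to 750 mm from the base axis. Payload 19.5 kg.
Tool frame: the origin (TCP) lies between the finger pads; the fingertips stand 19 mm ahead of it and the grasp point (between the pads) is the TCP; z points along the fingers, x is the direction in which the jaws open and shut, and the axes are right-handed (so a half turn about z gives the same grasp; the last joint's range is limited). The gripper opens to 85 mm and grips with 20 to 120 N. Pads are 22 mm wide; open, the fingers measure 114 mm over their backs; the gripper's body (76 mm by 85 mm) begins 54 mm behind the grasp point. The pads swing forward as they close: fully open they stand 13 mm farther back than shut.
Start: joints at [1.181, 0.707, -0.028, 1.485, 0.022, 0.951, -0.075], TCP at [195.97, -540.549, 250.268] pointing down, gripper open.
Joint ranges: [-2.71, 2.71], [-0.32, 2.16], [-1.57, 1.52], [0, 2.45], [-1.46, 4.6], [0, 2.02], [-2.83, 2.83]. Speed limits (rad/s): [1.89, 1.89, 2.57, 2.57, 3.01, 3.01, 3.01].

## Interface

Orientations are given as a unit quaternion [w, x, y, z].
In Python, from rig import arm gives the robot as it stands. The module is installed in compiled form; this text tells all that it offers. Calls block until the motion is done:
- arm.movep(position, orientation): joint-space move of the TCP to a pose.
- arm.servo_line(position, frame=None, rate=150, force_limit=None): straight line of the TCP; frame=None keeps the orientation; rate is the mean speed in mm/s. With force_limit (N) it stops when the force on the tool has changed by that much, and returns True; else False.
- arm.goto_joints(angles): joint-space move.
- arm.let_go() and arm.grab(newtons=None): open the fingers fully, or close them until they stop; newtons is the grip in N (None keeps the last).
- arm.sleep(seconds).
- arm.ik(position, orientation): joint angles nearest the present ones, or None.
- arm.get_state(): the state.
- arm.grab_frame(name): name is "side" or "top"; returns (picture, depth): 400x640x3 uint8, red, green, blue; 400x640 float32, mm along the optical axis (not along the pixel's ray), 0 where there is no reading.
- arm.get_calibration(name): a dict with "fov_y" (degrees; the focal length in pixels is half the picture's height over the tangent of half this angle, whatever the lens; pixels are square), "cx", "cy" (the principal point, pixels), "R" (3x3) and "t" (3): a world point X has camera coordinates R X + t. Camera axes: x right, y down, z forward; pixel columns grow to the right and rows downward; lengths in mm; the calibration is good to about 2 mm. A picture is of the moment at which its call begins. get_calibration takes no time and is no camera call.
A pose or a line that the arm cannot do raises arm.PlanningError and nothing moves.
- arm.job_done(): hands the job in, once; it reports no verdict.
The state is a dict: "t": time; "q": joint angles; "joint_velocities": joint speeds; "effort": joint torques, N m; "eef_pos": TCP position; "orientation": TCP orientation; "ft_force": force on the tool from outside, world axes, zero at the start; "ft_torque": the same for the moment, N m; "gripper_width": finger opening in mm.
Only numpy, scipy, OpenCV 4.12 (cv2) and the standard library are available. Lean on these libraries where they do the work, as an engineer would, in place of code of your own. Each camera call takes 0.05 s, during which the arm holds its last target. There are 200 camera calls.

## Task

Slide the square wooden tub up against the front of the barrow's plinth, squarely and centred under the open nose of the barrow. Then lift the barrow's handle until the barrow is tipped right up and all four kiln posts have slid into the tub, and lower the handle gently, without dropping it, until the barrow stands on its legs again; let go, and leave the mug, bowl and jar where they are.

Things in the scene. Friction and masses are not known exactly. Their poses are not given: they have to be found in the camera images.
- axle (a point): Axle of the bench barrow, 115 mm above the table; fixed. It is held in two brackets on a fixed plywood plinth, 75 mm high, 190 mm wide. Axes: x is level and points the way the barrow tips (towards its nose), y along the axle, z up. The plinth's front face, where the tub goes, is 45 mm ahead of the axle, its back face 140 mm behind it. The axes do not turn as the barrow tips.
- nose (a point): Middle of the nose: the open front edge of the tray's floor, 70 mm ahead of the axle and 50 mm above it at rest; moves with the barrow. The grey steel tray reaches back to 116 mm behind the axle, is 140 mm wide, with walls 44 mm high inside at sides and back. One black wheel, 80 mm in diameter, is under it; two dark shafts, 160 mm apart outside, run back to the handle.
- handle (a point): Middle of the barrow's handle, a round wooden crossbar, 16 mm in diameter, along the axle's y, with 136 mm free between the two shafts. At rest it lies 200 mm behind the axle and 30 mm above it (145 mm above the table); it moves on an arc of 202 mm radius about the axle as the barrow tips.
- barrow (a joint): Tip angle of the barrow about the axle, rad: 0 standing on its legs, grows as the handle is lifted, stop at 1.15 (tipped right up, handle about 310 mm above the table, nose edge about 70 mm above the table). About 1 kg; 3 to 8 N at the handle lifts it. It falls back to 0 by itself from any angle if let go, and then it slams.
- tub_mid (a point): Centre (half-way up) of the loose open square wooden tub, 180 x 180 mm outside, 50 mm high, walls 8 mm thick, floor 8 mm, about 0.6 kg. x and y axes parallel to its walls, z up. Standing against the plinth under the nose, its centre is 135 mm ahead of the axle.
- post1_mid (a point): Centre of one of the four kiln posts in the barrow's tray: white ceramic, 26 x 26 x 55 mm, long along its own y, 80 g.
- post2_mid (a point): Centre of one of the four kiln posts in the barrow's tray: white ceramic, 26 x 26 x 55 mm, long along its own y, 80 g.
- post3_mid (a point): Centre of one of the four kiln posts in the barrow's tray: white ceramic, 26 x 26 x 55 mm, long along its own y, 80 g.
- post4_mid (a point): Centre of one of the four kiln posts in the barrow's tray: white ceramic, 26 x 26 x 55 mm, long along its own y, 80 g.
- mug: White mug, 82 mm in diameter, 90 mm high, origin under its centre; a bystander.
- bowl: Clay bowl, 110 mm in diameter, 60 mm high, origin under its centre; a bystander.
- jar: Glass jar, 72 mm in diameter, 100 mm high, origin under its centre; a bystander.
There are look-alikes about, which are no part of the job. Leave any green, pink or yellow look-alike of the part that bears post1_mid alone.

How it is judged (in metres and radians):
On the way, in this order (a step that is already met when the one before it is completed fails the run):
1. the tub stands against the plinth's front (gap under 20 mm), centred under the nose within 30 mm and square within 0.2 rad, the barrow still down (x of tub_mid in the frame of axle between 0.1 and 0.155 m and y of tub_mid in the frame of axle between -0.03 and 0.03 m and (angle between the x axis of tub_mid and the x axis of axle, either way round below 0.2 rad or angle between the x axis of tub_mid and the y axis of axle, either way round below 0.2 rad) and value of joint barrow below 0.1 rad and angle between tub_mid's own z axis and vertical below 0.1 rad), for 0.2 s.
2. the barrow is tipped up (beyond 0.95 rad) and all four posts are in the tub (value of joint barrow above 0.95 rad and x of post1_mid in the frame of tub_mid between -0.084 and 0.084 m and y of post1_mid in the frame of tub_mid between -0.084 and 0.084 m and x of post2_mid in the frame of tub_mid between -0.084 and 0.084 m and y of post2_mid in the frame of tub_mid between -0.084 and 0.084 m and x of post3_mid in the frame of tub_mid between -0.084 and 0.084 m and y of post3_mid in the frame of tub_mid between -0.084 and 0.084 m and x of post4_mid in the frame of tub_mid between -0.084 and 0.084 m and y of post4_mid in the frame of tub_mid between -0.084 and 0.084 m and z of each of post1_mid, post2_mid, post3_mid, post4_mid in the frame of tub_mid below 0.04 m), for 0.2 s.
At the end, for the whole second after the job is handed in: The barrow stands on its legs (tip angle under 0.03 rad) and all four posts lie inside the tub, which stands flat on the table in front of the plinth (gap under 45 mm, centred within 50 mm) (value of joint barrow below 0.03 rad and angle between tub_mid's own z axis and vertical below 0.05 rad and height (world z) of tub_mid below 0.032 m and x of tub_mid in the frame of axle between 0.1 and 0.18 m and y of tub_mid in the frame of axle between -0.05 and 0.05 m and x of post1_mid in the frame of tub_mid between -0.084 and 0.084 m and y of post1_mid in the frame of tub_mid between -0.084 and 0.084 m and x of post2_mid in the frame of tub_mid between -0.084 and 0.084 m and y of post2_mid in the frame of tub_mid between -0.084 and 0.084 m and x of post3_mid in the frame of tub_mid between -0.084 and 0.084 m and y of post3_mid in the frame of tub_mid between -0.084 and 0.084 m and x of post4_mid in the frame of tub_mid between -0.084 and 0.084 m and y of post4_mid in the frame of tub_mid between -0.084 and 0.084 m and z of each of post1_mid, post2_mid, post3_mid, post4_mid in the frame of tub_mid below 0.04 m); the robot touches nothing.
It fails at once if the barrow is dropped or let fall back fast (over 2.5 rad/s downward) (velocity of joint barrow below -2.5 rad/s).
It fails at once if the mug is disturbed (moved over 30 mm) (distance of mug from where it was at the start of the episode above 0.03 m).
It fails at once if the bowl is disturbed (moved over 30 mm) (distance of bowl from where it was at the start of the episode above 0.03 m).
It fails at once if the jar is disturbed (moved over 30 mm) (distance of jar from where it was at the start of the episode above 0.03 m).
It also fails if it takes over 72 s, if anything falls off the work surface, if the arm or the gripper's body presses on something with over 40 N, if the wrist force passes 120 N, or if a joint passes its speed limit or range.

## Working session

There is one attempt and no reset: what is moved stays moved. The work goes in short steps, each a Python script; the robot and the scene stay as the last script left them, time stands still between calls to the robot, and variables do not carry over. Pictures are saved under pics/ and viewed, about 8 in all and at most 12, crops included, and the job is handed in when it is done.

```bash
mkdir -p pics
cat > h.py <<'E'
import numpy as np, cv2
from rig import arm
def shot(name,fn=None):
    p,d=arm.grab_frame(name)
    if fn: cv2.imwrite('pics/'+fn,p[:,:,::-1])
    return p,d
def cal(name):
    c=arm.get_calibration(name); f=200/np.tan(np.radians(c['fov_y'])/2)
    return f,c['cx'],c['cy'],np.array(c['R']),np.array(c['t'])
def cloud(name,d):
    f,cx,cy,R,t=cal(name); v,u=np.mgrid[:400,:640]
    P=np.stack([(u-cx)/f*d,(v-cy)/f*d,d],-1)
    W=(P-t)@R; W[d==0]=np.nan
    return W
def ray(name,u,v,z):
    f,cx,cy,R,t=cal(name); o=-R.T@t; k=R.T@np.array([(u-cx)/f,(v-cy)/f,1]); return o+k*(z-o[2])/k[2]
E
python3 - <<'E'
from h import *
for n in('top','side'):
    p,d=shot(n,n+'0.png'); np.savez('/tmp/'+n+'0',p=p,d=d); print(n,cal(n),(d==0).mean())
print(arm.get_state())
E
```

```text
top (np.float64(414.60428854016027), 324.16641145139647, 196.4414610887282, array([[-0.01408456, -0.99987383, -0.00734487],
       [-0.99241151,  0.01487605, -0.12205773],
       [ 0.12215159,  0.00557   , -0.99249583]]), array([  23.81120532,  582.306189  , 1070.58903433])) 0.00409375
side (np.float64(436.8398359991667), 318.474191001688, 207.33980139883533, array([[ 0.99057746, -0.13655796,  0.01040274],
       [-0.09546939, -0.74299012, -0.66245851],
       [ 0.09819312,  0.65522333, -0.74902637]]), array([-557.40873637,  132.50765049, 1295.18371094])) 0.00401171875
{'t': 0.1, 'q': array([ 1.1813164 ,  0.70700626, -0.02760464,  1.48495301,  0.0219627 ,
        0.95089299, -0.07548791]), 'joint_velocities': array([-0.00108016, -0.0015995 ,  0.00140773, -0.00182436,  0.00045365,
        0.00080849,  0.00012404]), 'effort': array([ 4.49856001e-03, -8.84293485e+01,  1.23785142e+00, -2.36451495e+01,
        1.72393589e-02,  5.13631720e-03, -1.07118527e-06]), 'eef_pos': array([ 195.89653873, -540.37097105,  249.89393565]), 'orientation': array([-2.72643573e-04,  8.18777338e-01, -5.74111001e-01, -3.94276359e-04]), 'ft_force': array([-0.38642427,  0.37989377, -0.55342115]), 'ft_torque': array([-0.02430645,  0.02558179, -0.02145382]), 'gripper_width': 85.09652455886219}
```

View pics/top0.png

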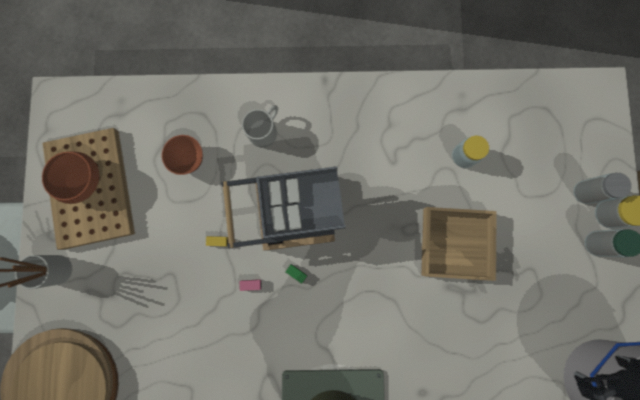

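View pics/side0.png

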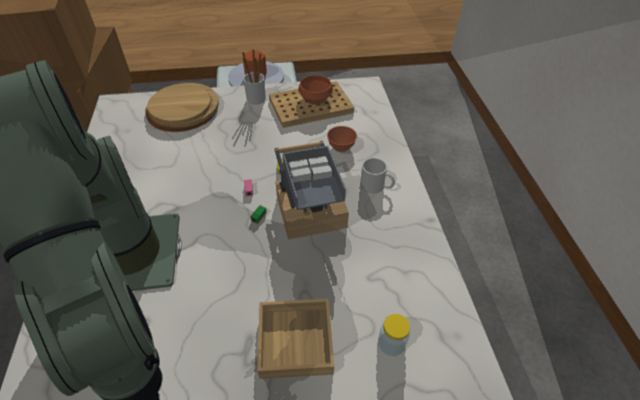

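Run:
```python
from h import *
f=np.load('/tmp/top0.npz');p=f['p'];d=f['d'];W=cloud('top',d);hsv=cv2.cvtColor(p,cv2.COLOR_RGB2HSV)
v,u=np.mgrid[:400,:640]
def rect(m,name):
    q=W[m][:,:2]; q=q[np.isfinite(q).all(1)].astype(np.float32); r=cv2.minAreaRect(q); print(name,len(q),r, W[m][:,2].mean())
    print(cv2.boxPoints(r).round().tolist())
reg=lambda a,b,c,e:(u>a)&(u<b)&(v>c)&(v<e)
print('table',W[reg(530,560,120,180),2].mean())
Z=W[...,2]
rect(reg(400,520,190,300)&(Z>40)&(Z<60),'tub rim')
rect(reg(215,360,160,250)&(Z>175),'barrow tray')
sat=hsv[...,1]>90
hm=reg(218,238,170,250)&(Z>125)&(Z<165)&sat
rect(hm,'handle')
rect(reg(250,345,225,255)&(Z>60)&(Z<85)&(hsv[...,1]>70),'plinth')
c=np.hstack([cv2.resize(p[140:300,200:360],(640,640),interpolation=2)[:, :, ::-1]])[:600]
cv2.imwrite('pics/c1.png',c)
np.set_printoptions(precision=0,suppress=True)
f2=np.load('/tmp/side0.npz')
W2=cloud('side',f2['d']);Z2=W2[...,2];v2=v;h2=cv2.cvtColor(f2['p'],cv2.COLOR_RGB2HSV)
m=(u>240)&(u<350)&(v>285)&(v<390)&(Z2>42)&(Z2<60);q=W2[m][:,:2].astype(np.float32);r=cv2.minAreaRect(q);print('tub side',r)
m=(u>265)&(u<355)&(v>190)&(v<240)&(Z2>8)&(Z2<68)&(h2[...,1]>70);q=W2[m];print('plinth front',len(q),q.min(0),q.max(0))
print(cv2.boxPoints(cv2.minAreaRect(q[:,:2].astype(np.float32))))
m=(u>265)&(u<355)&(v>130)&(v<215)&(Z2>175);print('tray side',cv2.boxPoints(cv2.minAreaRect(W2[m][:,:2].astype(np.float32))))
for n,a,b,c_,e in(('mug',240,285,100,145),('bowl',160,205,130,178),('jar',450,492,130,170)):
    m=reg(a,b,c_,e)&(Z>25);print(n,np.nanmin(W[m],0),np.nanmax(W[m],0))
```

```text
table nan
tub rim 1021 ((453.9938659667969, -337.91693115234375), (182.26475524902344, 180.162109375), 85.74602508544922) 48.88787676865422
[[357.0, -422.0], [537.0, -435.0], [551.0, -254.0], [371.0, -240.0]]
barrow tray 2028 ((550.7967529296875, 68.1866683959961), (140.37576293945312, 185.09584045410156), 6.618680953979492) 195.24734274510382
[[470.0, 152.0], [492.0, -32.0], [631.0, -16.0], [610.0, 168.0]]
handle 81 ((531.7659301757812, 245.03321838378906), (132.12278747558594, 10.657116889953613), 6.083808422088623) 152.49202452274363
[[466.0, 243.0], [467.0, 233.0], [598.0, 247.0], [597.0, 257.0]]
plinth 403 ((462.3616943359375, 83.03141021728516), (15.85706615447998, 179.27818298339844), 6.670146465301514) 75.21912945689292
[[444.0, 171.0], [465.0, -7.0], [481.0, -5.0], [460.0, 173.0]]
tub side ((455.70294189453125, -340.08599853515625), (182.97447204589844, 180.06028747558594), 85.83680725097656)
plinth front 825 [448. -15.   8.] [651. 147.  68.]
[[447. 147.]
 [466. -19.]
 [652.   2.]
 [633. 168.]]
tray side [[472. 153.]
 [493. -36.]
 [633. -21.]
 [611. 169.]]
mug [727. 138.  25.] [830. 226.  94.]
bowl [644. 337.  25.] [751. 445.  66.]
jar [ 660. -406.   25.] [ 730. -339.  104.]
```

View pics/c1.png

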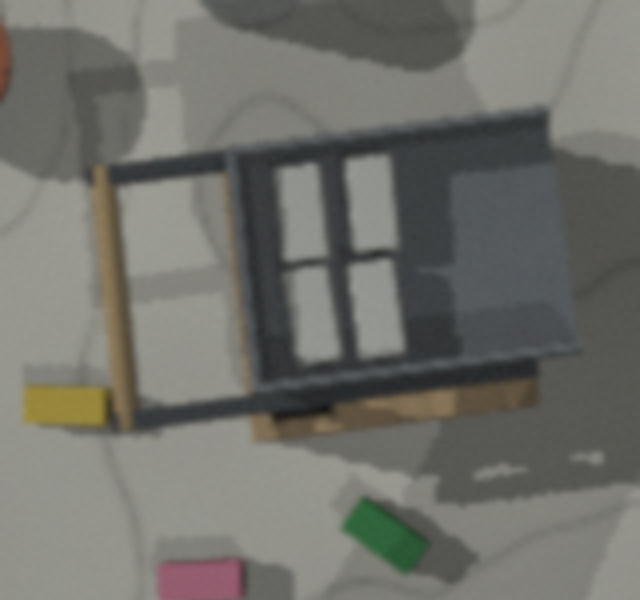

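The four white posts are in the grey tray (top view, pixels about 272–300, 180–230). The green (297,273), pink (250,285) and yellow (216,241) blocks on the table are the look-alikes, so I leave them alone. The two views agree on the tray and tub to about 2 mm, and the handle fits the axle geometry. Next I slide the tub.

```bash
cat >> h.py <<'E'
from scipy.spatial.transform import Rotation as Ro
F=np.array([.116,-.993,0]);F/=np.linalg.norm(F); Y=np.array([-F[1],F[0],0]); AX=np.array([554,44.4,115.])
def ori(f,tilt=0):
    x=np.array(f,float);x/=np.linalg.norm(x);z=np.array([0,0,-1.])
    q=Ro.from_matrix(np.stack([x,np.cross(z,x),z],1)).as_quat(); return np.roll(q,1)
def tubrect():
    p,d=shot('top');W=cloud('top',d);Z=W[...,2];hs=cv2.cvtColor(p,cv2.COLOR_RGB2HSV)
    return p,d,W,hs
E
python3 - <<'E'
from h import *
ft=np.array([-.077,-.997,0]);c=np.array([454.8,-339,0]);g=c+86*ft;T=AX+(140+86)*F
o=ori(ft);o2=ori(F)
for P,q in(((*g[:2],150),o),((*g[:2],38),o),((*T[:2],38),o2),((*T[:2],200),o2)): print(arm.ik(P,q))
for a in(0,.6,1.15):
    b=a+np.arctan2(30,200); P=AX-202*np.cos(b)*F+[0,0,202*np.sin(b)]; print(P,arm.ik(P,o2))
arm.movep((*g[:2],150),o); arm.servo_line((*g[:2],38),rate=120,force_limit=15)
arm.grab(40); s=arm.get_state(); print(s['gripper_width'],s['eef_pos'],s['ft_force'],s['t'])
if s['gripper_width']<14:
    print(arm.servo_line((*T[:2],s['eef_pos'][2]+0.5),o2,rate=90,force_limit=30))
    s=arm.get_state(); print(s['eef_pos'],s['gripper_width'],s['ft_force'],s['t'])
p,d=shot('top','top1.png');np.savez('/tmp/top1',p=p,d=d);p,d=shot('side','side1.png');np.savez('/tmp/side1',p=p,d=d)
E
```

```text
[ 0.65726417  0.89803145  0.10673502  1.436716   -0.11496919  0.81293573
 -0.84473381]
[ 0.67567362  1.06138039  0.06655056  1.48899934 -0.10381889  0.59465986
 -0.85361609]
[ 0.19178925  1.0543354   0.11895048  1.53030045 -0.19288     0.56846541
 -1.04063878]
[ 0.18774345  0.82095378  0.12875365  1.42701464 -0.12011741  0.90129275
 -1.10398794]
[530.82150599 242.81590129 144.96477149] [-0.6603536   0.88934738  0.36444936  1.57982279 -0.41793961  0.75056128
 -1.56499361]
[536.83309772 191.35460311 252.5268777 ] [-0.49807888  0.70613235  0.19773761  1.50457206 -0.15776244  0.94652678
 -1.70858416]
[547.70535033  98.28437177 309.57865213] [-0.28356515  0.61830974  0.0939607   1.45522776 -0.06200589  1.07095135
 -1.63168222]
7.051902049402959 [ 448.19535919 -424.67276919   38.13077107] [-0.60634023  1.17576444  3.54372803] 3.0083
False
[ 580.17590625 -180.20116527   38.63210998] 7.415994864075937 [ 0.15803905 -1.16640823 -5.25205937] 6.25
```

View pics/side1.png

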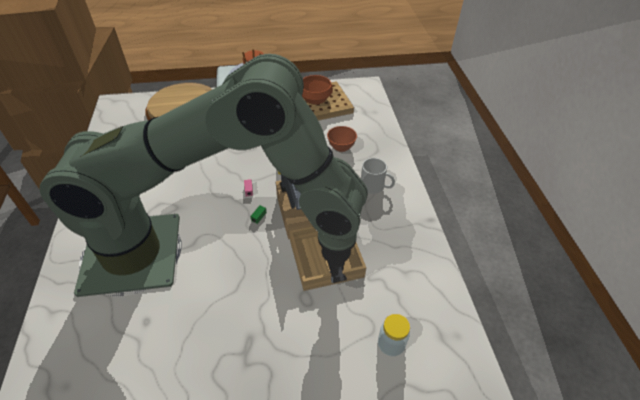

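Run:
```python
from h import *
o2=ori(F);p0=arm.get_state()['eef_pos']
arm.let_go(); arm.servo_line((p0[0],p0[1],320),rate=200)
H=AX-200*F
arm.movep((H[0],H[1],330),o2)
s=arm.get_state();print(s['eef_pos'],s['t'])
p,d=shot('top','top2.png');W=cloud('top',d);p2,d2=shot('side','side2.png')
v,u=np.mgrid[:400,:640]
for n,dd in(('top',d),('side',d2)):
    W=cloud(n,dd);Z=W[...,2]
    m=(Z>42)&(Z<58)&(W[...,0]>440)&(W[...,0]<700)&(W[...,1]<5)&(W[...,1]>-230)
    r=cv2.minAreaRect(W[m][:,:2].astype(np.float32));b=cv2.boxPoints(r)
    rel=np.array([*r[0],0])-[AX[0],AX[1],0]
    print(n,m.sum(),r,b.round().tolist(),'fwd',rel@F,'lat',rel@Y)
cv2.imwrite('pics/c2.png',np.hstack([p[130:330,200:500],p2[130:330,180:480]])[:,:,::-1])
```

```text
[531.35115626 241.83650912 329.99369154] 10.2083
top 655 ((566.6776733398438, -89.71107482910156), (184.94679260253906, 190.36819458007812), 6.699234485626221) [[464.0, -6.0], [486.0, -195.0], [670.0, -173.0], [647.0, 16.0]] fwd 134.67624390898925 lat -2.9686898954079695
side 889 ((568.3167114257812, -88.32634735107422), (184.99557495117188, 204.38131713867188), 6.943867206573486) [[464.0, 2.0], [489.0, -201.0], [672.0, -179.0], [648.0, 24.0]] fwd 133.49104456813058 lat -1.1800539464273605
```

View pics/c2.png

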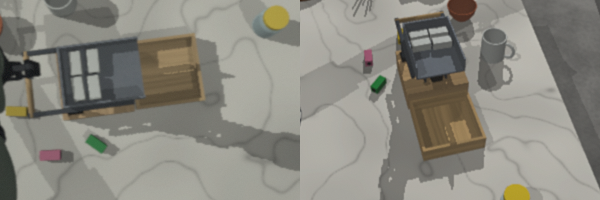

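```bash
cat >> h.py <<'E'
def arc(a,base):
    b=a+np.arctan2(30,200); return base+202*((np.cos(np.arctan2(30,200))-np.cos(b))*F+[0,0,np.sin(b)-np.sin(np.arctan2(30,200))])
def go(angs,base,rate):
    for a in angs:
        hit=arm.servo_line(arc(a,base),rate=rate,force_limit=35)
        s=arm.get_state();print(round(a,2),hit,s['ft_force'].round(1),round(s['gripper_width'],1),round(s['t'],1))
        if hit: break
E
python3 - <<'E'
from h import *
H=AX-200*F
print(arm.servo_line((H[0],H[1],145),rate=130,force_limit=12))
arm.grab(40);s=arm.get_state();print(s['gripper_width'],s['eef_pos'],s['ft_force'],s['t'])
base=np.array([H[0],H[1],s['eef_pos'][2]])
np.save('/tmp/base',base)
if 10<s['gripper_width']<22: go(np.arange(.1,.41,.1),base,60)
shot('side','side3.png')
E
```

```text
False
14.761326159979753 [530.79884988 243.25798014 145.15846251] [-1.1168283   0.6439489   3.86803125] 12.5333
0.1 False [ 0.8  5.6 -4. ] 14.6 13.0
0.2 False [ 0.4  7.1 -2.5] 14.4 13.5
0.3 False [-1.   9.2  0. ] 14.5 14.0
0.4 False [-1.5 12.4  2.4] 14.6 14.5
```

View pics/side3.png

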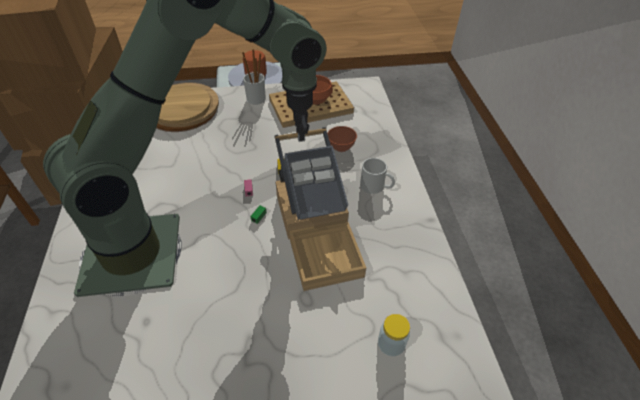

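The barrow is rising with the bar held at (303,133). I continue up.

Run:
```python
from h import *
base=np.load('/tmp/base.npy')
go(np.arange(.5,1.11,.1),base,50)
arm.sleep(.5)
p,d=shot('side','side4.png');p2,d2=shot('top')
cv2.imwrite('pics/c4.png',cv2.resize(np.hstack([p2[130:300,220:420],p[130:300,220:420]])[:,:,::-1],(800,340)))
```

```text
0.5 False [-2.3 15.4  6.2] 14.5 15.1
0.6 False [-5.1 19.4 12.8] 14.6 15.6
0.7 False [-8.1 23.6 20.8] 14.7 16.2
0.8 False [-9.2 22.2 27. ] 14.5 16.7
0.9 False [-9.7 19.2 31.2] 14.7 17.3
1.0 False [-9.7 15.  29.5] 14.5 17.8
1.1 False [-8.2 11.3 28.8] 14.3 18.4
```

View pics/c4.png

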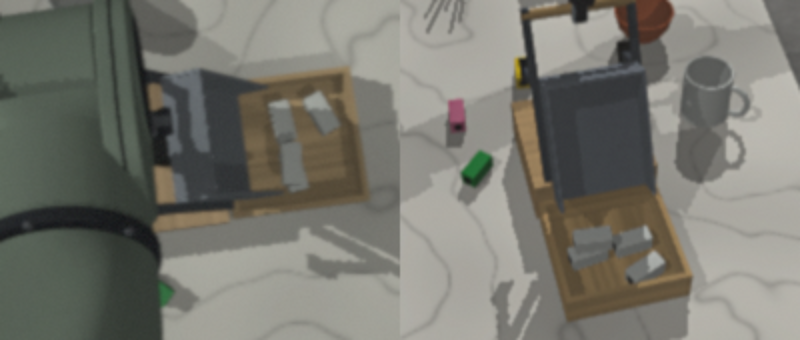

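All four posts are in the tub (side crop 590–650, 238–268) and the tray is empty. I check the tip angle before lowering.

Run:
```python
from h import *
p,d=shot('side');W=cloud('side',d)[180:212,305:330].reshape(-1,3);W=W[np.isfinite(W).all(1)]
c=np.median(W,0);n=np.linalg.svd(W-W.mean(0))[2][2];n*=np.sign(n[2])
print(c,n,'tip',np.arctan2(n@F,n[2]),'lateral',n@Y)
print(((c-AX)@F,c[2]-115),arm.get_state()['eef_pos'],arc(1.1,np.load('/tmp/base.npy')))
```

```text
[558.35285606  10.79635634 158.35736707] [ 0.10546179 -0.88431745  0.45481915] tip 1.0986260178779368 lateral 0.0021432612706835524
(np.float64(33.88173622154673), np.float64(43.35736707163585)) [546.64481639 109.74978592 308.31212037] [546.55760156 108.10949698 306.81776112]
```

Run:
```python
from h import *
base=np.load('/tmp/base.npy')
go([*np.arange(1.0,.09,-.1),.04],base,50)
hit=arm.servo_line(arc(-.02,base),rate=15,force_limit=12)
s=arm.get_state();print(hit,s['eef_pos'],s['ft_force'],s['gripper_width'],s['t'])
p,d=shot('side','side5.png');W=cloud('side',d);Z=W[...,2]
rel=W-AX;f=rel@F;l=rel@Y
m=(f>-90)&(f<60)&(abs(l)<55)&(Z>145)&(Z<185);Q=W[m];n=np.linalg.svd(Q-Q.mean(0),full_matrices=False)[2][2];n*=np.sign(n[2])
print(m.sum(),Q.mean(0),'tip',np.arctan2(n@F,n[2]))
```

```text
1.0 False [-6.4 10.1 20.7] 14.5 19.6
0.9 False [-3.   7.6 12.1] 14.6 20.1
0.8 False [-0.7  5.1  5.6] 15.1 20.7
0.7 False [3.5 1.9 0.3] 14.4 21.2
0.6 False [ 4.7  1.4 -0.7] 14.5 21.8
0.5 False [ 4.5  0.9 -1.9] 14.6 22.3
0.4 False [ 3.   0.4 -2.2] 14.9 22.9
0.3 False [ 0.2  3.  -1.5] 14.7 23.4
0.2 False [-1.2  2.1 -1.8] 14.5 24.0
0.1 False [-3.3  0.3 -1.6] 14.4 24.5
0.04 False [-3.3 -0.1 -1.9] 14.7 24.9
True [530.79214596 243.23986874 143.75184518] [-1.43834001 -0.35432628  8.53653637] 14.26595293399755 25.55
1396 [552.49069086  56.04569782 162.81986623] tip -0.0006880673037857157
```

View pics/side5.png

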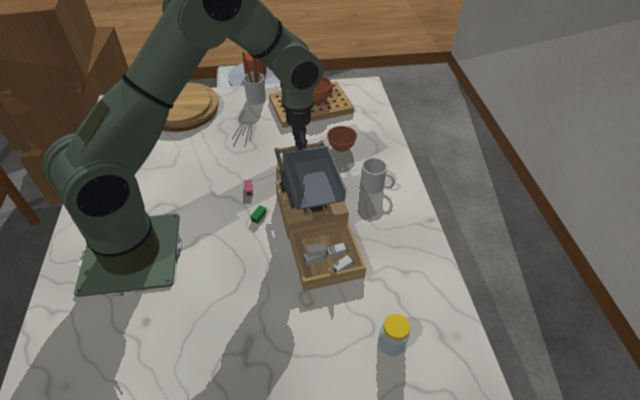

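The legs are down (tip about 0, upward contact force), and the posts are in the tub around (325,255). I let go, retreat and do a final check.

Run:
```python
from h import *
arm.let_go();p0=arm.get_state()['eef_pos']
arm.servo_line((p0[0],p0[1],300),rate=120);arm.sleep(.5)
p,d=shot('top','top6.png');W=cloud('top',d);Z=W[...,2]
m=(Z>42)&(Z<58)&(W[...,0]>440)&(W[...,0]<700)&(W[...,1]<5)&(W[...,1]>-230)
b=cv2.boxPoints(cv2.minAreaRect(W[m][:,:2].astype(np.float32)));r=(b-AX[:2])
print('tub fwd/lat',(r@F[:2]).round(),(r@Y[:2]).round())
p2,d2=shot('side');W=cloud('side',d2);Z=W[...,2];rel=W-AX;f=rel@F;l=rel@Y
m=(f>-90)&(f<60)&(abs(l)<55)&(Z>145)&(Z<185);Q=W[m];n=np.linalg.svd(Q-Q.mean(0),full_matrices=False)[2][2];n*=np.sign(n[2])
print('tip',np.arctan2(n@F,n[2]),arm.get_state()['ft_force'],arm.get_state()['t'])
cv2.imwrite('pics/c6.png',cv2.resize(np.hstack([p[100:300,220:500],p2[120:320,220:420]])[:,:,::-1],(800,333)))
```

```text
tub fwd/lat [ 40. 231. 230.  39.] [-96. -95.  90.  89.]
tip -0.0008384505300614903 [-0.01326635 -0.1830696   0.34924533] 28.3417
```

View pics/c6.png

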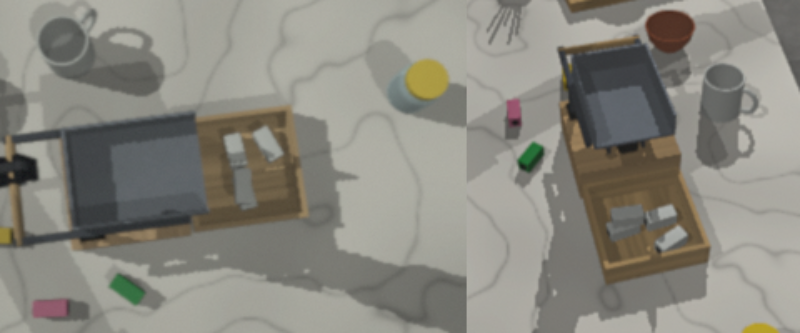

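Only three posts are clear in the top view, so I check the count with a height map before handing in.

Run:
```python
from h import *
a=[]
for n,(v0,v1,u0,u1) in(('top',(155,245,325,415)),('side',(205,295,280,370))):
    p,d=shot(n);W=cloud(n,d);rel=W-AX
    Z=np.nan_to_num(W[...,2]);c=p[v0:v1,u0:u1,::-1]
    z=cv2.applyColorMap(np.clip(Z[v0:v1,u0:u1]*2.5,0,255).astype(np.uint8),cv2.COLORMAP_JET)
    a.append(np.hstack([cv2.resize(i,(400,300),interpolation=cv2.INTER_CUBIC) for i in(c,z)]))
    f=rel@F;l=rel@Y;hs=cv2.cvtColor(p,cv2.COLOR_RGB2HSV)
    m=((f>54)&(f<216)&(abs(l)<80)&(Z>18)&(Z<110)&(hs[...,1]<60)).astype(np.uint8)
    k,L,st,_=cv2.connectedComponentsWithStats(m)
    for i in range(1,k):
        if st[i,4]>15:
            q=L==i;print(n,st[i],'f',f[q].min().round(),f[q].max().round(),'l',l[q].min().round(),l[q].max().round(),'z',Z[q].min().round(),np.median(Z[q]).round(),Z[q].max().round())
cv2.imwrite('pics/c7.png',np.vstack(a))
```

```text
top [372 176  19  22 217] f 165.0 209.0 l 4.0 62.0 z 19.0 33.0 39.0
top [355 180  20  46 489] f 119.0 154.0 l -66.0 57.0 z 21.0 37.0 66.0
side [304 243  42  21 518] f 122.0 159.0 l -65.0 59.0 z 18.0 34.0 64.0
side [333 256  20  16 185] f 170.0 210.0 l 8.0 65.0 z 18.0 31.0 39.0
```

View pics/c7.png

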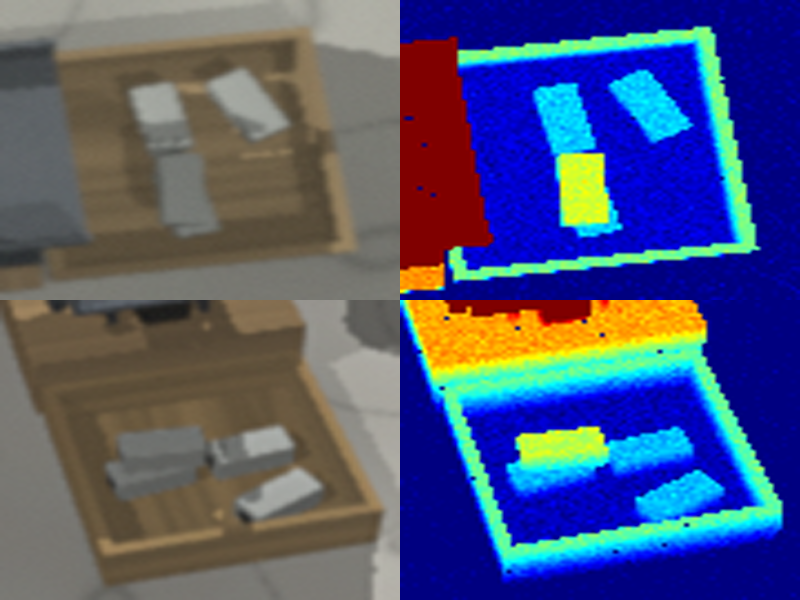

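The height map shows four posts, one lying flat on another. The upper post's centre is about 22 mm above tub_mid, under the 40 mm limit.

```bash
python3 -c "
from rig import arm
arm.job_done();print(arm.get_state()['t'])"
```

```text
the job is handed in; nothing more can be done
the job is handed in; nothing more can be done
```

The job is handed in: all four kiln posts are in the tub and the barrow is back on its legs. It took about 29 s of the 72 s allowed. No verdict was reported.

I slid the tub to the plinth by its outer wall and lifted the handle to a measured tip angle of 1.10 rad. I then lowered it at about 0.25 rad/s until the legs touched, let go, and raised the gripper clear.

- **Barrow:** the last measured tip angle was about 0 (−0.001 rad).
- **Tub:** it is square to the plinth and within about 3 mm of centre. The gap to the plinth is about 5 mm or less.
- **Posts:** all four are inside the tub, and one lies flat on top of another. The upper one's centre is about 22 mm above tub_mid, under the 40 mm limit.
- **Bystanders:** the mug, bowl and jar showed no movement in the pictures. I did not re-measure their positions.

**Checks that disagreed:**
- **Top view:** it first seemed to show only three posts; the height map accounted for the fourth.
- **Tub centre:** the tub's automatic outline came out 3–24 mm too long because it included a little of the plinth. I took its distance from the outer edge, which puts the centre about 139 mm ahead of the axle.
- **Handle force:** while lifting, the force at the wrist rose to about 35 N, mostly pointing away from the axle. The bar stayed in the grip.

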